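# Flip open the bead boxes

### The job

Set out the beads for threading: using only a fingertip, gently push the lids of the two larger bead boxes (the wide one and the tall one) up by the front lip and over past upright, so that each leans back open and stays there by itself. Nothing is gripped or carried: do not lift, tip or shove any box, keep the small box shut, leave everything else where it stands, and finish clear of it all.

Things in the scene. Friction and masses are not known exactly. Their poses are not given: they have to be found in the camera images.
- box_wide: the wide bead box, a loose white plastic box full of heavy beads (about 1.6 kg): 105 mm deep (its x), 130 mm wide (its y), 70 mm high without the lid, with a blank paper label on its front. Origin at the centre of its underside; its x axis points from the front (lip side, facing roughly the robot's right, -y) to the back (hinge side, roughly +y), z up.
- lid_wide (a joint): angle (rad) of the wide box's grey lid: 0 shut, 1.57 standing upright, 1.92 resting on its stop, leaning back. The hinge is free, with no spring or catch: below about 1.5 the lid falls shut, beyond about 1.55 it falls open by itself and stays. The lid is a flat plate 5 mm thick, 130 mm wide and 125 mm long from hinge to front edge (weight about 100 g).
- lid_wide_hinge (a point): point on the wide box's hinge line, mid-width, at the top of the back wall, 70 mm above the table (level with the underside of the shut lid). Fixed to the lid; its axes turn with it.
- lid_wide_lip (a point): middle of the lower front edge of the wide box's lid. Shut, the whole width of the lid overhangs the box's front wall by 20 mm, 70 mm above the table, with free space beneath for a fingertip. Moves with the lid.
- box_tall: the tall bead box, a loose white plastic box full of heavy beads (about 1.4 kg): 85 mm deep (its x), 100 mm wide (its y), 95 mm high without the lid, with a blank paper label on its front. Origin at the centre of its underside; its x axis points from the front (lip side, facing roughly the robot's right, -y) to the back (hinge side, roughly +y), z up.
- lid_tall (a joint): angle (rad) of the tall box's grey lid: 0 shut, 1.57 standing upright, 1.92 resting on its stop, leaning back. The hinge is free, with no spring or catch: below about 1.5 the lid falls shut, beyond about 1.55 it falls open by itself and stays. The lid is a flat plate 5 mm thick, 100 mm wide and 105 mm long from hinge to front edge (weight about 70 g).
- lid_tall_hinge (a point): point on the tall box's hinge line, mid-width, at the top of the back wall, 95 mm above the table (level with the underside of the shut lid). Fixed to the lid; its axes turn with it.
- lid_tall_lip (a point): middle of the lower front edge of the tall box's lid. Shut, the whole width of the lid overhangs the box's front wall by 20 mm, 95 mm above the table, with free space beneath for a fingertip. Moves with the lid.
- box_small: the small bead box, a loose white plastic box full of heavy beads (about 0.6 kg): 65 mm deep (its x), 75 mm wide (its y), 45 mm high without the lid, with a blank paper label on its front. Origin at the centre of its underside; its x axis points from the front (lip side, facing roughly the robot's right, -y) to the back (hinge side, roughly +y), z up.
- lid_small (a joint): angle (rad) of the small box's grey lid: 0 shut, 1.57 standing upright, 1.92 resting on its stop, leaning back. The hinge is free, with no spring or catch: below about 1.5 the lid falls shut, beyond about 1.55 it falls open by itself and stays. The lid is a flat plate 5 mm thick, 75 mm wide and 85 mm long from hinge to front edge (weight about 30 g).
- lid_small_lip (a point): middle of the lower front edge of the small box's lid. Shut, the whole width of the lid overhangs the box's front wall by 20 mm, 45 mm above the table, with free space beneath for a fingertip. Moves with the lid.
- bead_ball: a clay bead ball standing on a flat, 42 mm across, 36 mm high. A bystander, loose; origin at the centre of its underside.
- brush: a small brush lying on the table, 150 mm long, handle towards the robot, less than 40 mm high. A bystander, loose.
- glue: a small amber jar, 38 mm across, 68 mm high. A bystander, loose; origin at the centre of its underside.
- stick_cup: a blue cup 66 mm across, 75 mm high, with thin sticks standing in it to 150 mm. A bystander, loose; origin at the centre of its underside.
- tin: a metal tin, 60 mm across, 65 mm high. A bystander, loose; origin at the centre of its underside.
- spool: a wooden thread spool, 44 mm across, 50 mm high. A bystander, loose; origin at the centre of its underside.

How it is judged (in metres and radians):
At the end, for the whole second after the job is handed in: The lids of the wide and the tall box rest open on their stops (beyond 1.8 rad) and still; the small lid is shut (under 0.05 rad); every box stands upright on the table, at rest, within 30 mm of where it began; every bystander is within 30 mm of where it began (value of joint each of lid_wide, lid_tall above 1.8 rad and value of joint lid_small below 0.05 rad and velocity of joint lid_wide between -0.05 and 0.05 rad/s and velocity of joint lid_tall between -0.05 and 0.05 rad/s and distance of each of box_wide, box_tall, box_small, bead_ball, brush, glue, stick_cup, tin, spool from where it was at the start of the episode below 0.03 m and angle between each of box_wide, box_tall, box_small's own z axis and vertical below 0.03 rad and height (world z) of each of box_wide, box_tall, box_small below 0.005 m and linear speed of each of box_wide, box_tall, box_small below 0.02 m/s); the robot touches nothing.
It fails at once if a bead box is lifted or tipped (height (world z) of any of box_wide, box_tall, box_small above 0.012 m or angle between any of box_wide, box_tall, box_small's own z axis and vertical above 0.15 rad).
It fails at once if a bead box is shoved more than 30 mm (distance of any of box_wide, box_tall, box_small from where it was at the start of the episode above 0.03 m).
It fails at once if a bead box or its lid is handled roughly or gripped hard: the fingers press on it with over 25 N (contact force between the fingers and box_wide above 25 N or contact force between the fingers and box_tall above 25 N or contact force between the fingers and box_small above 25 N).
It fails at once if the small box's lid is opened (value of joint lid_small above 0.2 rad).
It fails at once if a bystander is moved more than 30 mm or picked up (distance of any of bead_ball, brush, glue, stick_cup, tin, spool from where it was at the start of the episode above 0.03 m).
It also fails if it takes over 64 s, if anything falls off the work surface, if the arm or the gripper's body presses on something with over 40 N, if the wrist force passes 120 N, or if a joint passes its speed limit or range.

### The arm

A 6-joint arm with a two-finger parallel gripper is mounted at the origin on the work surface. World frame = base frame: x ahead of the robot, y to its left, z up, the work surface at z = 0. Lengths are in mm, angles in degrees, forces in N, time in s.
With the tool pointing down it reaches from about 350 to 850 mm from the base axis. Payload 8.1 kg.
Tool frame: the origin (TCP) lies at the very end of the fingers, on their centre line; the grasp point (between the pads) lies 19 mm behind it; z points along the fingers, y is the direction in which the jaws open and shut (so a half turn about z gives the same grasp; the last joint's range is limited). The gripper opens to 85 mm and grips with 20 to 120 N. Pads are 22 mm wide; open, the fingers measure 114 mm over their backs; the gripper's body (76 mm by 85 mm) begins 54 mm behind the grasp point. The pads swing forward as they close: fully open they stand 13 mm farther back than shut.
Start: joints at [69.878, 7.471, 85.268, -0, 87.261, -4.893], TCP at [157.587, 578.94, 231.292] pointing down, gripper open.
Joint ranges: [-169.43, 169.43], [-51.17, 129.36], [1.28, 143.12], [-76.62, 256.62], [0, 156.53], [-152.29, 152.29]. Speed limits (degrees/s): [136.94, 136.94, 159.86, 180, 180, 180].

### API

Orientations are given as [roll, pitch, yaw] about the fixed x, y, z axes, in that order (R = Rz(yaw) Ry(pitch) Rx(roll)).
In Python, from bench import r, eyes gives the robot as it stands. The module is installed in compiled form; this text tells all that it offers.
- The arm moves only by the tool play_rows, never from a script. Its argument "deltas" is a list of rows, each a list of 3 entries, a list of its own where there are three numbers: the shift along the tool's x, y, z in m, then the turn, a rotation vector about the tool's x, y, z in rad, then the closure, from 0 (fully open) to 1 (shut). A call has 1 to 8 rows; each row shifts and turns the pose as measured when the row begins, along the tool's axes as they then stand; what a row does not reach is not made up. A row lasts 1/8 s, in which the tool goes at most 62.5 mm and 10.7 degrees, less where a joint would pass 70% of its speed; a pose out of reach is approached as far as the arm can. A call with a gripper value outside its range is refused whole. The fingers move at their own pace and stop on an object; "force" is the grip in N (left out, the last holds). Time passes only in rows, so rows that do not move let the fingers close. It gives the time, the measured TCP pose, the force and the opening at its end, in the units of the state.
- r.sense(): the state, without advancing time (a new reading comes with each control period).
- eyes.snapshot(name): name is "side" or "top" or "wrist"; returns the picture (480x640x3 uint8, red, green, blue); there is no depth.
- eyes.get_calibration(name): a dict with "mtx" (3x3 intrinsics, pixels), "R" (3x3) and "t" (3): a world point X has camera coordinates R X + t; the wrist camera has in their place "T_tool_cam" (4x4, takes a point from camera to tool coordinates, whose origin is the TCP and whose axes are the flange's). Camera axes: x right, y down, z forward; pixel columns grow to the right and rows downward; lengths in mm; the calibration is good to about 2 mm. A picture is of the moment at which its call begins: read the wrist's pose just before it. get_calibration takes no time and is no camera call.
- r.hand_in(): hands the job in, once; it reports no verdict.
The state is a dict: "time": time; "joint_pos": joint angles; "qd": joint speeds; "joint_efforts": joint torques, N m; "tool_pos": TCP position; "tcp_rot": TCP orientation; "ft_force": force on the tool from outside, world axes, zero at the start; "wrist_torque": the same for the moment, N m; "finger_gap": finger opening in mm.
Only numpy, scipy, OpenCV 4.12 (cv2) and the standard library are available. Lean on these libraries where they do the work, as an engineer would, in place of code of your own. Each camera call takes 0.05 s, during which the arm holds its last target. There are 200 camera calls.

## Working session

There is one attempt and no reset: what is moved stays moved. The work goes in short steps, Python scripts to look and compute and a tool call to move; the robot and the scene stay as the last step left them, time stands still between calls to the robot, and variables do not carry over. Pictures are saved under pics/ and viewed, about 8 in all and at most 12, crops included, and the job is handed in when it is done.

Besides the shell and the picture viewer there is one more tool, called by a JSON object that holds its "method" and its "body". play_rows: Moves the arm, as the interface text tells. Its arguments: {"type":"object","properties":{"deltas":{"type":"array"},"force":{"type":"number"}},"required":["deltas"]}

```bash
mkdir -p pics; python3 - <<'E'
from bench import r, eyes
import cv2
for n in ("top","side"):
    cv2.imwrite(f"pics/{n}0.png",cv2.cvtColor(eyes.snapshot(n),cv2.COLOR_RGB2BGR))
    c=eyes.get_calibration(n); print(n,{k:v for k,v in c.items()})
print(eyes.get_calibration("wrist")); print(r.sense())
E
```

```text
top {'mtx': array([[563.06223294,   0.        , 326.10289717],
       [  0.        , 563.06223294, 246.9713905 ],
       [  0.        ,   0.        ,   1.        ]]), 'R': array([[-0.0144626 , -0.99988528, -0.00450077],
       [-0.99788344,  0.01471876, -0.06334027],
       [ 0.06339925,  0.00357518, -0.99798184]]), 't': array([  16.38079872,  557.92427921, 1392.13926771])}
side {'mtx': array([[621.33135712,   0.        , 309.78104239],
       [  0.        , 621.33135712, 236.87526611],
       [  0.        ,   0.        ,   1.        ]]), 'R': array([[ 0.99393044, -0.10955005,  0.01005323],
       [-0.07715831, -0.75933739, -0.64610628],
       [ 0.07841477,  0.64140901, -0.76318124]]), 't': array([-567.29869538,  103.75742001, 1451.69965245])}
{'mtx': array([[364.32944241,   0.        , 316.43127128],
       [  0.        , 364.32944241, 244.37400224],
       [  0.        ,   0.        ,   1.        ]]), 'T_tool_cam': array([[-2.63302037e-04, -9.44738269e-01, -3.27825464e-01,
         8.72103512e+01],
       [ 9.99999721e-01, -1.96203044e-05, -7.46634835e-04,
         5.53364145e-01],
       [ 6.98942466e-04, -3.27825569e-01,  9.44738010e-01,
        -1.42584005e+02],
       [ 0.00000000e+00,  0.00000000e+00,  0.00000000e+00,
         1.00000000e+00]])}
{'time': 0.1, 'joint_pos': array([ 6.98784947e+01,  7.50977502e+00,  8.53248523e+01,  2.37027498e-03,
        8.72623395e+01, -4.89461922e+00]), 'qd': array([ 0.00904733,  0.00466725, -0.03351608, -0.05101448,  0.06141996,
       -0.02526296]), 'joint_efforts': array([ 5.09225993e-04, -5.70956290e+01, -5.01937938e+01, -2.94465535e-04,
        8.20076675e-03,  5.43186820e-05]), 'tool_pos': array([157.38887548, 578.46140605, 230.34245669]), 'tcp_rot': array([-1.79903589e+02, -1.06322703e-02,  1.64772990e+02]), 'ft_force': array([-0.40637907, -0.03191537, -0.23103735]), 'wrist_torque': array([ 0.01430767, -0.01160408,  0.03114551]), 'finger_gap': 85.8018312908346}
```

View pics/top0.png

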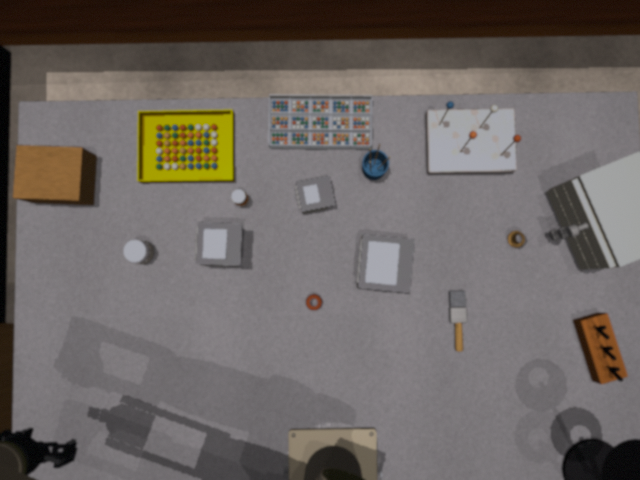

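View pics/side0.png

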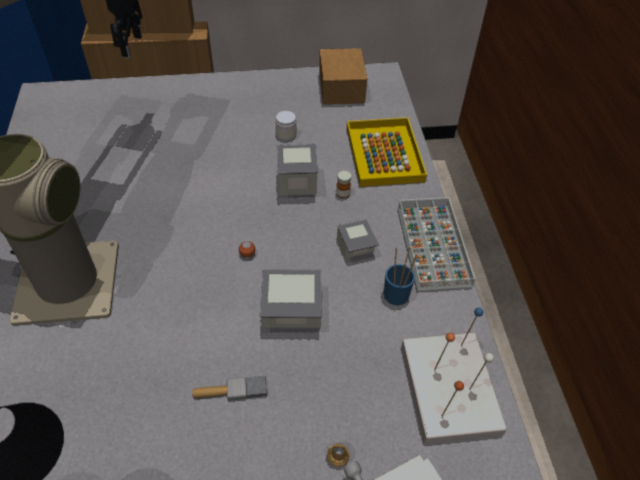

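```bash
cat > h.py <<'E'
import numpy as np, cv2
from bench import r, eyes
from scipy.spatial.transform import Rotation as Ro
def cam(n,s=None):
    c=eyes.get_calibration(n)
    if n!="wrist": return c["mtx"],c["R"],c["t"]
    s=s or r.sense(); R=Ro.from_euler("xyz",s["tcp_rot"],degrees=True).as_matrix()
    T=np.eye(4);T[:3,:3]=R;T[:3,3]=s["tool_pos"]; W=np.linalg.inv(T@c["T_tool_cam"])
    return c["mtx"],W[:3,:3],W[:3,3]
def ray(C,uv,z):
    K,R,t=C; d=R.T@np.linalg.solve(K,[uv[0],uv[1],1]); o=-R.T@t
    return o+d*(z-o[2])/d[2]
def proj(C,X):
    K,R,t=C; p=K@(R@np.asarray(X,float)+t); return p[:2]/p[2]
E
python3 - <<'E'
from h import *
C=cam("top");im=cv2.imread("pics/top0.png")
for n,uv,z in (("wide",(385,262),75),("tall",(220,243),100),("small",(316,194),50),("ball",(314,301),20),("brush",(458,320),15),("glue",(239,197),68),("cup",(375,165),75),("tin",(137,251),65),("spool",(516,239),50)): print(n,ray(C,uv,z).round())
hsv=cv2.cvtColor(im,cv2.COLOR_BGR2HSV)
for n,uv,z in (("wide",(382,263),75),("tall",(214,244),100),("small",(311,194),50)):
    m=cv2.inRange(im,(170,)*3,(255,)*3); k,l=cv2.connectedComponents(m); mm=(l==l[uv[1],uv[0]]).astype(np.uint8)
    c=max(cv2.findContours(mm,0,2)[0],key=cv2.contourArea); b=cv2.boxPoints(cv2.minAreaRect(c))
    P=np.array([ray(C,p,z)[:2] for p in b]); print(n,m[uv[1],uv[0]],P.mean(0).round(1),P.round().tolist(),[np.degrees(np.arctan2(*(P[1]-P[0])[::-1])).round(1)])
a=cv2.resize(im[195:315,170:270],None,fx=4,fy=4,interpolation=2);b=cv2.resize(im[195:315,335:435],None,fx=4,fy=4,interpolation=2)
o=np.hstack([a,b]); o=cv2.convertScaleAbs(o,alpha=1.6,beta=-60); cv2.imwrite("pics/crop1.png",o)
E
```

```text
wide [ 516. -133.   75.]
tall [566. 258. 100.]
small [687.  31.  50.]
ball [424.  40.  20.]
brush [ 372. -317.   15.]
glue [680. 218.  68.]
cup [ 752. -113.   75.]
tin [552. 466.  65.]
spool [ 569. -456.   50.]
wide 0 [588.3  25.4] [[1179.0, 807.0], [1153.0, -772.0], [1.0, -715.0], [20.0, 781.0]] [np.float64(-91.0)]
tall 0 [586.1  25. ] [[1166.0, 792.0], [1140.0, -757.0], [10.0, -701.0], [29.0, 767.0]] [np.float64(-91.0)]
small 0 [590.6  25.8] [[1193.0, 822.0], [1166.0, -786.0], [-8.0, -728.0], [12.0, 796.0]] [np.float64(-91.0)]
```

View pics/crop1.png

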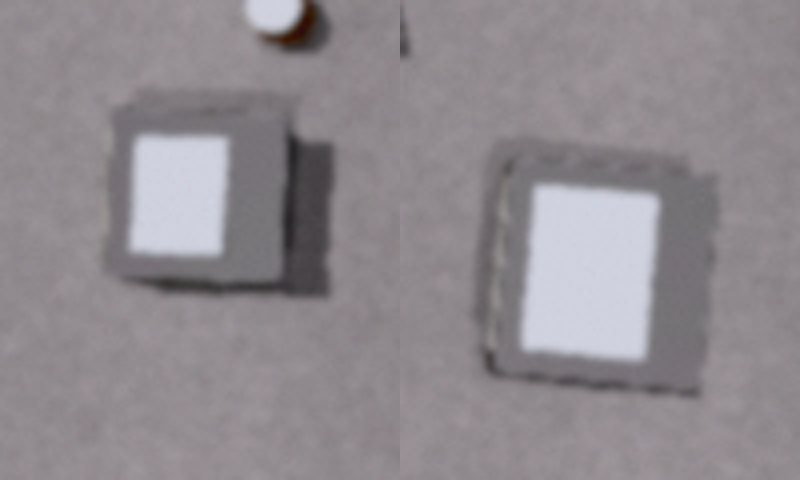

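```bash
python3 - <<'E'
from h import *
C=cam("top")
T=[(125,107),(291,112),(283,282),(118,278)]; W=[(514,155),(718,175),(700,395),(495,375)]
for n,b,x0,z in (("tall",T,170,100),("wide",W,235,75)):
    P=np.array([ray(C,(x0+u/4-.4,195+v/4-.4),z)[:2] for u,v in b])
    print(n,P.round(),"lip mid",P[1:3].mean(0).round(),"hinge mid",P[[0,3]].mean(0).round(), [np.linalg.norm(P[i]-P[i-1]).round() for i in range(4)], np.degrees(np.arctan2(*(P[0]+P[3]-P[1]-P[2])[::-1])).round(1),np.degrees(np.arctan2(*(P[0]+P[1]-P[3]-P[2])[::-1])).round(1))
E
```

```text
tall [[618. 303.]
 [614. 205.]
 [513. 210.]
 [517. 308.]] lip mid [563. 208.] hinge mid [567. 306.] [np.float64(101.0), np.float64(98.0), np.float64(101.0), np.float64(97.0)] 87.6 -2.7
wide [[ 586.  -81.]
 [ 572. -204.]
 [ 441. -190.]
 [ 454.  -68.]] lip mid [ 506. -197.] hinge mid [520. -75.] [np.float64(132.0), np.float64(123.0), np.float64(132.0), np.float64(123.0)] 83.6 -6.0
```

```bash
cat >> h.py <<'E'
def R_tool(yaw,tilt):  # tool z points along yaw, `tilt` deg below horizontal, tool x up
    c,s=np.cos(np.radians([yaw,tilt])),np.sin(np.radians([yaw,tilt]))
    d=np.array([c[0],s[0],0]);u=np.array([0,0,1.])
    z=d*c[1]-u*s[1]; x=d*s[1]+u*c[1]
    return Ro.from_matrix(np.c_[x,np.cross(z,x),z])
def plan(pos,yaw,tilt,n,nrows=8,path=None):
    s=r.sense(); p=np.array(s["tool_pos"]);q=Ro.from_euler("xyz",s["tcp_rot"],degrees=True)
    print(s["time"],p.round(1),s["tcp_rot"].round(1),s["joint_pos"].round(1),"F",s["ft_force"].round(1))
    g=R_tool(yaw,tilt); w=(q.inv()*g).as_rotvec()/n; dp=(np.array(pos)-p)/n
    print("ang",np.degrees(np.linalg.norm(w)).round(1),"mm/row",np.linalg.norm(dp).round(1))
    for i in range(min(n,nrows)):
        print([(q.inv().apply(dp)/1000).round(4).tolist(),w.round(3).tolist(),1]); q=q*Ro.from_rotvec(w)
E
python3 -c "
from h import *
plan([400,300,320],87.5,90,9)"
```

```text
0.1 [157.4 578.5 230.3] [-179.9   -0.   164.8] [69.9  7.5 85.3  0.  87.3 -4.9] F [-0.4 -0.  -0.2]
ang 8.6 mm/row 42.2
[[-0.0341, -0.0228, -0.0099], [-0.0, 0.0, 0.15], 1]
[[-0.0372, -0.0174, -0.0099], [-0.0, 0.0, 0.15], 1]
[[-0.0393, -0.0117, -0.0099], [-0.0, 0.0, 0.15], 1]
[[-0.0406, -0.0057, -0.0099], [-0.0, 0.0, 0.15], 1]
[[-0.041, 0.0004, -0.01], [-0.0, 0.0, 0.15], 1]
[[-0.0405, 0.0066, -0.01], [-0.0, 0.0, 0.15], 1]
[[-0.0391, 0.0125, -0.01], [-0.0, 0.0, 0.15], 1]
[[-0.0368, 0.0182, -0.01], [-0.0, 0.0, 0.15], 1]
```

{"method": "play_rows", "body": {"deltas": [[[-0.034,-0.023,-0.01],[0,0,0.15],1],[[-0.037,-0.017,-0.01],[0,0,0.15],1],[[-0.039,-0.012,-0.01],[0,0,0.15],1],[[-0.041,-0.006,-0.01],[0,0,0.15],1],[[-0.041,0,-0.01],[0,0,0.15],1],[[-0.04,0.007,-0.01],[0,0,0.15],1],[[-0.039,0.012,-0.01],[0,0,0.15],1],[[-0.037,0.018,-0.01],[0,0,0.15],1]]}}

```text
time: 1.1
tool_pos: [370.4, 319.8, 307.6]
tcp_rot: [-179.6, 0.5, 94.1]
ft_force: [0.1, 1.1, 0.2]
finger_gap: 0.3
```

```bash
python3 -c "
from h import *
plan([556,60,260],87.5,30,10)"
```

```text
1.1 [370.4 319.8 307.6] [-179.6    0.5   94.1] [ 35.  -10.3  94.9  -0.2  96.   30.8] F [0.1 1.1 0.2]
ang 6.1 mm/row 32.3
[[-0.0272, 0.0167, 0.0049], [-0.007, 0.106, 0.01], 1]
[[-0.0274, 0.0169, 0.0021], [-0.007, 0.106, 0.01], 1]
[[-0.0273, 0.0172, -0.0007], [-0.007, 0.106, 0.01], 1]
[[-0.0269, 0.0175, -0.0034], [-0.007, 0.106, 0.01], 1]
[[-0.0262, 0.0178, -0.0061], [-0.007, 0.106, 0.01], 1]
[[-0.0253, 0.0181, -0.0087], [-0.007, 0.106, 0.01], 1]
[[-0.024, 0.0184, -0.0112], [-0.007, 0.106, 0.01], 1]
[[-0.0225, 0.0187, -0.0135], [-0.007, 0.106, 0.01], 1]
```

{"method": "play_rows", "body": {"deltas": [[[-0.027,0.017,0.005],[-0.007,0.11,0.01],1],[[-0.027,0.017,0.002],[-0.007,0.11,0.01],1],[[-0.027,0.017,-0.001],[-0.007,0.11,0.01],1],[[-0.027,0.0175,-0.003],[-0.007,0.11,0.01],1],[[-0.026,0.018,-0.006],[-0.007,0.11,0.01],1],[[-0.025,0.018,-0.009],[-0.007,0.11,0.01],1],[[-0.024,0.018,-0.011],[-0.007,0.11,0.01],1],[[-0.0225,0.019,-0.0135],[-0.007,0.11,0.01],1]]}}

```text
time: 2.1
tool_pos: [524.1, 106.9, 266.9]
tcp_rot: [178.0, -51.5, 89.9]
ft_force: [0.5, -0.1, -0.4]
finger_gap: 0.1
```

```bash
python3 -c "
from h import *
plan([561,150,150],87.5,30,7)"
```

```text
2.1 [524.1 106.9 266.9] [178.  -51.5  89.9] [-24.7   2.6 101.4  47.1  97.8 -26.4] F [ 0.5 -0.1 -0.4]
ang 1.2 mm/row 18.6
[[-0.0092, 0.0047, 0.0154], [0.0, 0.021, 0.004], 1]
[[-0.0095, 0.0048, 0.0152], [0.0, 0.021, 0.004], 1]
[[-0.0098, 0.0048, 0.015], [0.0, 0.021, 0.004], 1]
[[-0.0101, 0.0048, 0.0148], [0.0, 0.021, 0.004], 1]
[[-0.0104, 0.0049, 0.0146], [0.0, 0.021, 0.004], 1]
[[-0.0107, 0.0049, 0.0143], [0.0, 0.021, 0.004], 1]
[[-0.011, 0.005, 0.0141], [0.0, 0.021, 0.004], 1]
```

{"method": "play_rows", "body": {"deltas": [[[-0.009,0.005,0.015],[0,0.021,0.004],1],[[-0.0095,0.005,0.015],[0,0.021,0.004],1],[[-0.01,0.005,0.015],[0,0.021,0.004],1],[[-0.01,0.005,0.015],[0,0.021,0.004],1],[[-0.0105,0.005,0.0145],[0,0.021,0.004],1],[[-0.0105,0.005,0.0145],[0,0.021,0.004],1],[[-0.011,0.005,0.014],[0,0.021,0.004],1],[[0,0,0],[0,0,0],1]]}}

```text
time: 3.1
tool_pos: [561.6, 147.4, 140.3]
tcp_rot: [-178.4, -60.5, 85.5]
ft_force: [-0.8, 0.2, -0.1]
finger_gap: 0.2
```

```bash
python3 -c "
from h import *
s=r.sense();C=cam('wrist',s);im=eyes.snapshot('wrist')[:,:,::-1].copy();print(s['tool_pos'],s['tcp_rot'])
for X in ((563,204,95),(567,308,95),(513,206,95),(613,202,95),(563,224,0)):
  p=proj(C,X);print(X,p.round());cv2.circle(im,tuple(int(v) for v in p),3,(0,0,255),1)
cv2.imwrite('pics/w1.png',im)
plan([561,150,75],87.5,30,5)"
```

```text
[561.64652979 147.44772998 140.33847882] [-178.37402     -60.45049607   85.52492209]
(563, 204, 95) [318. 278.]
(567, 308, 95) [316. 176.]
(513, 206, 95) [240. 279.]
(613, 202, 95) [397. 276.]
(563, 224, 0) [318. 323.]
3.15 [562.2 147.2 141.4] [-178.6  -60.4   85.7] [-22.4  20.8 100.7  55.   89.5 -35.8] F [-1.1 -0.3  0.8]
ang 0.2 mm/row 13.3
[[-0.0113, -0.0001, 0.007], [0.0, -0.002, -0.003], 1]
[[-0.0113, -0.0001, 0.0071], [0.0, -0.002, -0.003], 1]
[[-0.0113, -0.0002, 0.0071], [0.0, -0.002, -0.003], 1]
[[-0.0112, -0.0002, 0.0071], [0.0, -0.002, -0.003], 1]
[[-0.0112, -0.0002, 0.0071], [0.0, -0.002, -0.003], 1]
```

View pics/w1.png

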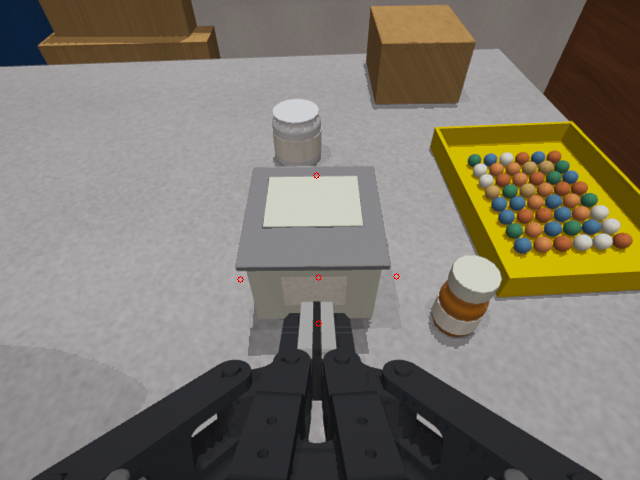

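```bash
python3 -c "
from h import *
s=r.sense();C=cam('wrist',s)
for uv,z in (((238,269),95),((388,267),95),((248,168),100),((381,168),100),((313,268),95),((315,318),0)): print(uv,ray(C,uv,z).round(1))
"
```

```text
(238, 269) [511.1 214.8  95. ]
(388, 267) [609.7 210.2  95. ]
(248, 168) [511.4 316.8 100. ]
(381, 168) [621.4 308.9 100. ]
(313, 268) [560.5 212.5  95. ]
(315, 318) [561.2 229.7   0. ]
```

{"method": "play_rows", "body": {"deltas": [[[-0.012,0,0.007],[0,-0.002,-0.003],1],[[-0.012,0,0.007],[0,-0.002,-0.003],1],[[-0.012,0,0.007],[0,-0.002,-0.003],1],[[-0.011,0,0.007],[0,-0.002,-0.003],1],[[-0.011,0,0.007],[0,-0.002,-0.003],1],[[0,0,0],[0,0,0],1]]}}

```text
time: 3.9
tool_pos: [562.4, 147.9, 70.3]
tcp_rot: [179.5, -59.7, 87.8]
ft_force: [-0.4, -0.6, 1.0]
finger_gap: 0.4
```

```bash
python3 -c "
from h import *
plan([560,216,71],87.5,30,7)"
```

```text
3.9 [562.4 147.9  70.3] [179.5 -59.7  87.8] [-22.1  27.8 100.3  54.9  85.  -42.1] F [-0.4 -0.6  1. ]
ang 0.1 mm/row 9.7
[[0.005, -0.0008, 0.0083], [0.001, 0.001, 0.0], 1]
[[0.005, -0.0008, 0.0083], [0.001, 0.001, 0.0], 1]
[[0.005, -0.0008, 0.0083], [0.001, 0.001, 0.0], 1]
[[0.005, -0.0008, 0.0083], [0.001, 0.001, 0.0], 1]
[[0.005, -0.0008, 0.0083], [0.001, 0.001, 0.0], 1]
[[0.0049, -0.0008, 0.0083], [0.001, 0.001, 0.0], 1]
[[0.0049, -0.0008, 0.0084], [0.001, 0.001, 0.0], 1]
```

{"method": "play_rows", "body": {"deltas": [[[0.005,-0.001,0.0083],[0,0,0],1],[[0.005,-0.001,0.0083],[0,0,0],1],[[0.005,-0.001,0.0083],[0,0,0],1],[[0.005,-0.001,0.0083],[0,0,0],1],[[0.005,0,0.0083],[0,0,0],1],[[0.005,0,0.008],[0,0,0],1],[[0.004,0,0.007],[0,0,0],1],[[0,0,0],[0,0,0],1]]}}

```text
time: 4.9
tool_pos: [561.9, 219.4, 72.9]
tcp_rot: [179.2, -59.7, 88.1]
ft_force: [0.4, -0.5, 0.4]
finger_gap: -0.0
```

```bash
python3 -c "
from h import *
s=r.sense();C=cam('wrist',s);im=eyes.snapshot('wrist')[:,:,::-1].copy();print(s['tool_pos'],s['tcp_rot'],s['ft_force'])
a=cv2.resize(im[120:400,160:480],(400,350));b=cv2.resize(eyes.snapshot('side')[100:240,220:380,::-1],(400,350))
cv2.imwrite('pics/w2.png',np.hstack([a,b]))"
```

```text
[561.90439599 219.40923313  72.91430841] [179.23292338 -59.70904799  88.11588633] [ 0.39209902 -0.4784343   0.4471046 ]
```

View pics/w2.png

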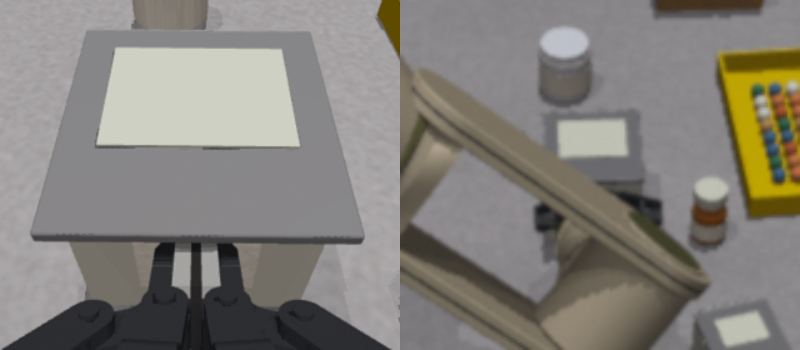

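```bash
cat >> h.py <<'E'
def arc(H,rho,z0,yaw,tilt,th0,th1,n,off=11):
    # corner of fingertip at radius rho round hinge H=(x,y); prints tool-frame shifts
    s=r.sense(); p=np.array(s["tool_pos"]); q=Ro.from_euler("xyz",s["tcp_rot"],degrees=True)
    d=np.array([np.cos(np.radians(yaw)),np.sin(np.radians(yaw)),0]);u=np.array([0,0,1.])
    print(s["time"],p.round(1),s["tcp_rot"].round(1),s["joint_pos"].round(),"F",s["ft_force"].round(1))
    w=(q.inv()*R_tool(yaw,tilt)).as_rotvec(); nn=R_tool(yaw,tilt).as_matrix()[:,0]*off
    for th in np.radians(np.linspace(th0,th1,n)):
        t=np.array([H[0],H[1],z0])+rho*(-np.cos(th)*d+np.sin(th)*u)-nn
        print(np.degrees(th).round(),t.round(),(q.inv().apply(t-p)/1000).round(4).tolist()); p=t
    print("rotfix",w.round(3))
E
python3 -c "
from h import *
arc((565,315),90,95,87.5,30,-1,103,20)"
```

```text
5.0 [562.1 218.8  72.9] [179.2 -59.7  88.1] [-15.  26. 103.  59.  80. -40.] F [-0.  -0.3  0. ]
-1.0 [561. 220.  84.] [0.0099, -0.0012, -0.0049]
4.0 [561. 220.  92.] [0.0075, 0.0001, -0.0041]
10.0 [561. 221. 101.] [0.0079, 0.0001, -0.0034]
15.0 [561. 223. 109.] [0.0082, 0.0001, -0.0026]
21.0 [561. 226. 118.] [0.0084, 0.0001, -0.0018]
26.0 [561. 229. 125.] [0.0085, 0.0, -0.001]
32.0 [561. 233. 133.] [0.0086, 0.0, -0.0002]
37.0 [562. 238. 140.] [0.0086, 0.0, 0.0006]
43.0 [562. 244. 147.] [0.0085, 0.0, 0.0015]
48.0 [562. 250. 153.] [0.0083, 0.0, 0.0023]
54.0 [562. 256. 158.] [0.008, 0.0, 0.003]
59.0 [563. 263. 163.] [0.0077, 0.0, 0.0038]
65.0 [563. 271. 167.] [0.0073, 0.0, 0.0045]
70.0 [563. 279. 170.] [0.0069, 0.0, 0.0052]
76.0 [564. 287. 173.] [0.0063, 0.0, 0.0058]
81.0 [564. 296. 174.] [0.0057, 0.0, 0.0064]
87.0 [565. 304. 175.] [0.0051, -0.0, 0.0069]
92.0 [565. 313. 175.] [0.0044, -0.0, 0.0074]
98.0 [565. 321. 175.] [0.0037, -0.0, 0.0078]
103.0 [566. 330. 173.] [0.0029, -0.0, 0.0081]
rotfix [0.005 0.005 0.005]
```

{"method": "play_rows", "body": {"deltas": [[[0.006,0,-0.003],[0,0,0],1],[[0.006,0,-0.003],[0,0,0],1],[[0.006,0,-0.003],[0,0,0],1],[[0.008,0,-0.0034],[0,0,0],1],[[0.008,0,-0.0026],[0,0,0],1],[[0.0084,0,-0.0018],[0,0,0],1],[[0.0085,0,-0.001],[0,0,0],1],[[0.0086,0,0],[0,0,0],1]]}}

```text
time: 6.0
tool_pos: [562.9, 233.2, 137.6]
tcp_rot: [179.2, -59.7, 88.0]
ft_force: [-0.5, -0.2, -0.8]
finger_gap: -0.1
```

```bash
python3 -c "
from h import *
arc((565,315),90,95,87.5,30,32,103,14)
im=eyes.snapshot('wrist')[:,:,::-1]
cv2.imwrite('pics/w3.png',cv2.resize(im,(400,300)))"
```

```text
6.0 [562.9 233.2 137.6] [179.2 -59.7  88. ] [-14.  18. 104.  59.  82. -34.] F [-0.5 -0.2 -0.8]
32.0 [561. 233. 133.] [-0.0038, -0.0015, 0.0022]
37.0 [562. 238. 140.] [0.0086, 0.0, 0.0007]
43.0 [562. 244. 147.] [0.0084, 0.0, 0.0015]
48.0 [562. 250. 153.] [0.0083, 0.0, 0.0023]
54.0 [562. 256. 158.] [0.008, 0.0, 0.003]
59.0 [563. 264. 163.] [0.0077, 0.0, 0.0038]
65.0 [563. 271. 167.] [0.0073, 0.0, 0.0045]
70.0 [563. 279. 170.] [0.0068, -0.0, 0.0052]
76.0 [564. 287. 173.] [0.0063, -0.0, 0.0058]
81.0 [564. 296. 174.] [0.0057, -0.0, 0.0064]
87.0 [565. 304. 175.] [0.0051, -0.0, 0.0069]
92.0 [565. 313. 175.] [0.0044, -0.0, 0.0074]
98.0 [565. 321. 175.] [0.0037, -0.0, 0.0077]
103.0 [566. 330. 173.] [0.0029, -0.0, 0.0081]
rotfix [0.006 0.005 0.005]
```

View pics/w3.png

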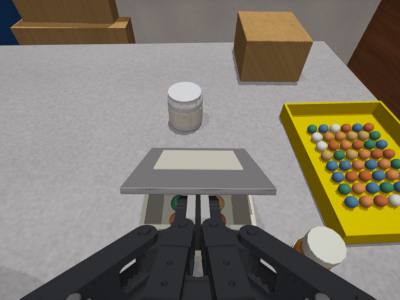

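{"method": "play_rows", "body": {"deltas": [[[0.008,0,0.0015],[0,0,0],1],[[0.008,0,0.0023],[0,0,0],1],[[0.008,0,0.003],[0,0,0],1],[[0.0075,0,0.004],[0,0,0],1],[[0.007,0,0.0045],[0,0,0],1],[[0.0065,0,0.0052],[0,0,0],1],[[0.006,0,0.006],[0,0,0],1],[[0.0055,0,0.0065],[0,0,0],1]]}}

```text
time: 7.05
tool_pos: [565.6, 294.7, 173.0]
tcp_rot: [179.1, -59.7, 88.1]
ft_force: [-0.3, -0.3, 0.5]
finger_gap: 0.0
```

```bash
python3 -c "
from h import *
arc((565,315),90,95,87.5,30,81,103,5)"
```

```text
7.05 [565.6 294.7 173. ] [179.1 -59.7  88.1] [ -7.  14. 104.  61.  80. -28.] F [-0.3 -0.3  0.5]
81.0 [564. 295. 174.] [0.0016, -0.0015, -0.0001]
86.0 [565. 304. 175.] [0.0051, -0.0, 0.0069]
92.0 [565. 313. 175.] [0.0045, -0.0, 0.0074]
98.0 [565. 321. 175.] [0.0037, -0.0, 0.0078]
103.0 [566. 330. 173.] [0.003, -0.0, 0.0081]
rotfix [0.006 0.005 0.006]
```

{"method": "play_rows", "body": {"deltas": [[[0.005,0,0.007],[0,0,0],1],[[0.0045,0,0.0074],[0,0,0],1],[[0.004,0,0.0078],[0,0,0],1],[[0.003,0,0.008],[0,0,0],1],[[0,0,0],[0,0,0],1],[[0.004,0,-0.015],[0,0,0],1],[[0.005,0,-0.025],[0,0,0],1],[[0.005,0,-0.025],[0,0,0],1]]}}

```text
time: 8.05
tool_pos: [562.8, 281.5, 217.2]
tcp_rot: [179.5, -59.7, 87.9]
ft_force: [0.6, -0.1, 0.4]
finger_gap: 0.2
```

```bash
python3 -c "
from h import *
s=r.sense();print(s['tool_pos'],s['ft_force'])
im=eyes.snapshot('wrist')[:,:,::-1]
cv2.imwrite('pics/w4.png',cv2.resize(im,(400,300)))
plan([500,60,280],84,30,8)"
```

```text
[562.81567626 281.53183785 217.20343641] [ 0.59132193 -0.13188956  0.44048616]
8.1 [564.4 279.6 219.9] [179.1 -59.7  88.2] [ -9.   10.1 103.4  59.8  83.3 -23.9] F [ 2.3 -1.   1.5]
ang 0.4 mm/row 29.6
[[-0.0075, -0.0067, -0.0278], [-0.006, 0.001, 0.005], 1]
[[-0.0075, -0.0065, -0.0278], [-0.006, 0.001, 0.005], 1]
[[-0.0075, -0.0063, -0.0279], [-0.006, 0.001, 0.005], 1]
[[-0.0075, -0.0061, -0.0279], [-0.006, 0.001, 0.005], 1]
[[-0.0075, -0.0059, -0.028], [-0.006, 0.001, 0.005], 1]
[[-0.0075, -0.0057, -0.028], [-0.006, 0.001, 0.005], 1]
[[-0.0076, -0.0055, -0.0281], [-0.006, 0.001, 0.005], 1]
[[-0.0076, -0.0053, -0.0281], [-0.006, 0.001, 0.005], 1]
```

View pics/w4.png

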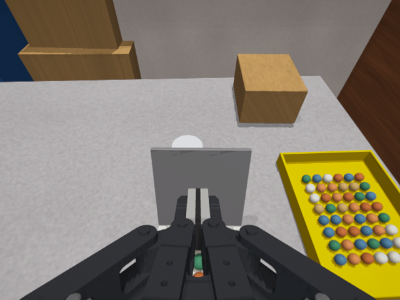

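{"method": "play_rows", "body": {"deltas": [[[0,-0.004,-0.035],[-0.006,0,0.005],1],[[0,-0.006,-0.035],[-0.006,0,0.005],1],[[-0.007,-0.006,-0.035],[-0.006,0,0.005],1],[[-0.008,-0.006,-0.035],[-0.006,0,0.005],1],[[-0.012,-0.006,-0.035],[-0.006,0,0.005],1],[[-0.015,-0.006,-0.035],[-0.006,0,0.005],1],[[-0.018,-0.006,-0.035],[-0.006,0,0.005],1],[[-0.018,-0.006,-0.035],[-0.006,0,0.005],1]]}}

```text
time: 9.1
tool_pos: [494.4, -9.8, 302.0]
tcp_rot: [179.4, -59.4, 84.0]
ft_force: [0.4, 0.4, -0.3]
finger_gap: 0.1
```

```bash
python3 -c "
from h import *
plan([492,-290,260],83.8,30,9)"
```

```text
9.1 [494.4  -9.8 302. ] [179.4 -59.4  84. ] [-40.3   5.8  98.7  49.5 109.6 -31.6] F [ 0.4  0.4 -0.3]
ang 0.1 mm/row 31.5
[[-0.0198, 0.0032, -0.0243], [0.001, 0.001, 0.0], 1]
[[-0.0197, 0.0032, -0.0243], [0.001, 0.001, 0.0], 1]
[[-0.0197, 0.0032, -0.0243], [0.001, 0.001, 0.0], 1]
[[-0.0197, 0.0032, -0.0244], [0.001, 0.001, 0.0], 1]
[[-0.0197, 0.0032, -0.0244], [0.001, 0.001, 0.0], 1]
[[-0.0196, 0.0031, -0.0244], [0.001, 0.001, 0.0], 1]
[[-0.0196, 0.0031, -0.0244], [0.001, 0.001, 0.0], 1]
[[-0.0196, 0.0031, -0.0244], [0.001, 0.001, 0.0], 1]
```

{"method": "play_rows", "body": {"deltas": [[[-0.02,0.003,-0.025],[0,0,0],1],[[-0.02,0.003,-0.025],[0,0,0],1],[[-0.02,0.003,-0.025],[0,0,0],1],[[-0.02,0.003,-0.025],[0,0,0],1],[[-0.02,0.003,-0.025],[0,0,0],1],[[-0.02,0.003,-0.025],[0,0,0],1],[[-0.02,0.003,-0.025],[0,0,0],1],[[-0.02,0.003,-0.025],[0,0,0],1]]}}

```text
time: 10.1
tool_pos: [485.1, -279.7, 270.5]
tcp_rot: [179.0, -59.1, 83.8]
ft_force: [-0.1, 0.3, 0.4]
finger_gap: -0.3
```

```bash
python3 -c "
from h import *
plan([494,-262,150],83.8,30,7)"
```

```text
10.1 [ 485.1 -279.7  270.5] [179.  -59.1  83.8] [-57.   33.9  67.1  41.5 122.9 -41.4] F [-0.1  0.3  0.4]
ang 0.2 mm/row 17.4
[[-0.0134, 0.0008, 0.0111], [0.002, 0.002, 0.0], 1]
[[-0.0134, 0.0008, 0.0111], [0.002, 0.002, 0.0], 1]
[[-0.0135, 0.0009, 0.0111], [0.002, 0.002, 0.0], 1]
[[-0.0135, 0.0009, 0.011], [0.002, 0.002, 0.0], 1]
[[-0.0135, 0.0009, 0.011], [0.002, 0.002, 0.0], 1]
[[-0.0135, 0.0009, 0.011], [0.002, 0.002, 0.0], 1]
[[-0.0136, 0.001, 0.0109], [0.002, 0.002, 0.0], 1]
```

{"method": "play_rows", "body": {"deltas": [[[-0.0135,0.001,0.011],[0,0.002,0],1],[[-0.0135,0.001,0.011],[0,0.002,0],1],[[-0.0135,0.001,0.011],[0,0.002,0],1],[[-0.0135,0.001,0.011],[0,0.002,0],1],[[-0.0135,0.001,0.011],[0,0.002,0],1],[[-0.0125,0.001,0.011],[0,0.002,0],1],[[-0.011,0.001,0.01],[0,0,0],1],[[0,0,0],[0,0,0],1]]}}

```text
time: 11.1
tool_pos: [494.8, -260.2, 145.4]
tcp_rot: [179.3, -59.9, 83.5]
ft_force: [-0.3, 0.8, 0.4]
finger_gap: 0.1
```

```bash
python3 -c "
from h import *
s=r.sense();C=cam('wrist',s);im=eyes.snapshot('wrist')[:,:,::-1].copy();print(s['tool_pos'],s['tcp_rot'])
b=eyes.snapshot('side')[80:260,200:400,::-1]
cv2.imwrite('pics/w5.png',np.vstack([np.hstack([im[:,120:520],cv2.resize(b,(400,360),interpolation=2)[:480]if 0 else np.vstack([cv2.resize(b,(400,360)),np.zeros((120,400,3),np.uint8)])])]))
plan([494,-262,50],83.8,30,8)"
```

```text
[ 494.79946762 -260.18502816  145.36241107] [179.25421874 -59.92769685  83.52510584]
11.2 [ 495.2 -261.1  146.9] [179.  -59.8  83.7] [-55.6  40.9  71.4  39.1 113.9 -48.1] F [-0.2 -0.6  0.4]
ang 0.1 mm/row 12.1
[[-0.0105, -0.0002, 0.006], [0.002, 0.0, -0.0], 1]
[[-0.0105, -0.0002, 0.006], [0.002, 0.0, -0.0], 1]
[[-0.0105, -0.0002, 0.006], [0.002, 0.0, -0.0], 1]
[[-0.0105, -0.0002, 0.006], [0.002, 0.0, -0.0], 1]
[[-0.0105, -0.0002, 0.006], [0.002, 0.0, -0.0], 1]
[[-0.0106, -0.0002, 0.006], [0.002, 0.0, -0.0], 1]
[[-0.0106, -0.0002, 0.006], [0.002, 0.0, -0.0], 1]
[[-0.0106, -0.0001, 0.0059], [0.002, 0.0, -0.0], 1]
```

View pics/w5.png

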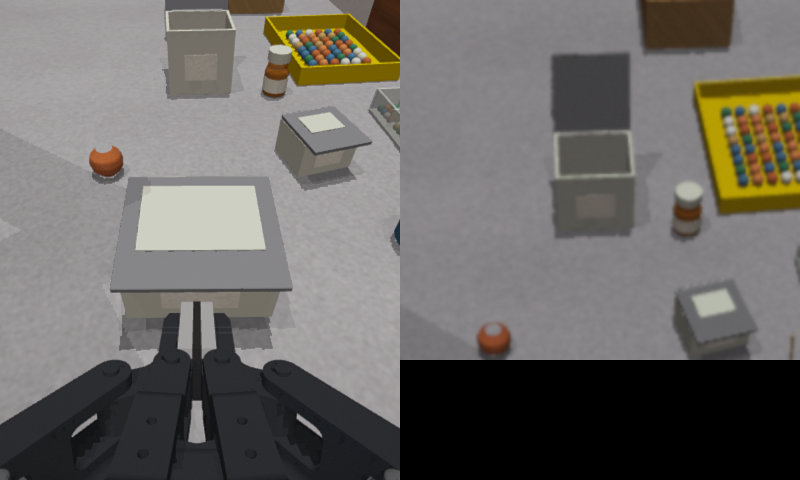

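```bash
python3 -c "
from h import *
s=r.sense();C=cam('wrist',s)
for uv,z in (((231,290.5),70),((411,290.5),70),((321,290.5),70),((247,178),75),((391,177),75),((243,317),0),((395,317),0)): print(uv,ray(C,uv,z).round(1))
"
```

```text
(231, 290.5) [ 440.4 -187.4   70. ]
(411, 290.5) [ 569.8 -203.    70. ]
(321, 290.5) [ 505.  -195.2   70. ]
(247, 178) [452.7 -67.3  75. ]
(391, 177) [586.1 -81.3  75. ]
(243, 317) [ 438.8 -169.3    0. ]
(395, 317) [ 574.9 -185.7    0. ]
```

{"method": "play_rows", "body": {"deltas": [[[-0.011,0,0.0065],[0,0,0],1],[[-0.011,0,0.0065],[0,0,0],1],[[-0.011,0,0.0065],[0,0,0],1],[[-0.011,0,0.0065],[0,0,0],1],[[-0.011,0,0.0065],[0,0,0],1],[[-0.01,0,0.006],[0,0,0],1],[[-0.009,0,0.006],[0,0,0],1],[[0,0,0],[0,0,0],1]]}}

```text
time: 12.2
tool_pos: [496.3, -260.7, 54.9]
tcp_rot: [178.9, -59.8, 83.8]
ft_force: [-0.9, -0.6, 0.1]
finger_gap: -0.0
```

```bash
python3 -c "
from h import *
plan([506,-189,46],83.4,30,7)"
```

```text
12.2 [ 496.3 -260.7   54.9] [178.9 -59.8  83.8] [-55.6  48.6  70.5  37.5 108.4 -52.7] F [-0.9 -0.6  0.1]
ang 0.1 mm/row 10.4
[[0.0041, 0.0001, 0.0096], [0.002, 0.001, 0.0], 1]
[[0.0041, 0.0001, 0.0096], [0.002, 0.001, 0.0], 1]
[[0.0041, 0.0001, 0.0096], [0.002, 0.001, 0.0], 1]
[[0.0041, 0.0001, 0.0096], [0.002, 0.001, 0.0], 1]
[[0.0041, 0.0002, 0.0096], [0.002, 0.001, 0.0], 1]
[[0.0041, 0.0002, 0.0096], [0.002, 0.001, 0.0], 1]
[[0.0041, 0.0002, 0.0096], [0.002, 0.001, 0.0], 1]
```

{"method": "play_rows", "body": {"deltas": [[[0.003,0,0.0096],[0,0,0],1],[[0.003,0,0.0096],[0,0,0],1],[[0.004,0,0.0096],[0,0,0],1],[[0.004,0,0.0096],[0,0,0],1],[[0,0,0],[0,0,0],1]]}}

```text
time: 12.82
tool_pos: [502.3, -217.8, 48.5]
tcp_rot: [178.7, -59.7, 84.0]
ft_force: [-0.6, 0.0, 0.4]
finger_gap: -0.1
```

```bash
python3 -c "
from h import *
plan([506,-189,46],83.4,30,4)"
```

```text
12.825 [ 502.3 -217.8   48.5] [178.7 -59.7  84. ] [-53.1  45.5  76.4  38.7 105.  -52.8] F [-0.6  0.   0.4]
ang 0.2 mm/row 7.3
[[0.0031, 0.0, 0.0066], [0.003, 0.001, 0.001], 1]
[[0.0031, 0.0, 0.0066], [0.003, 0.001, 0.001], 1]
[[0.0031, 0.0, 0.0066], [0.003, 0.001, 0.001], 1]
[[0.0031, 0.0001, 0.0066], [0.003, 0.001, 0.001], 1]
```

{"method": "play_rows", "body": {"deltas": [[[0.003,0,0.0066],[0,0,0],1],[[0.003,0,0.0066],[0,0,0],1],[[0.003,0,0.0066],[0,0,0],1],[[0.003,0,0.0066],[0,0,0],1],[[0,0,0],[0,0,0],1]]}}

```text
time: 13.45
tool_pos: [506.3, -187.4, 45.6]
tcp_rot: [178.7, -59.7, 84.0]
ft_force: [0.3, 0.0, -0.5]
finger_gap: 0.2
```

```bash
python3 -c "
from h import *
arc((519.5,-71),112,70,83.4,30,0,103,25)
im=eyes.snapshot('wrist')[:,:,::-1]
cv2.imwrite('pics/w6.png',cv2.resize(im,(400,300)))"
```

```text
13.45 [ 506.3 -187.4   45.6] [178.7 -59.7  84. ] [-51.  43.  80.  40. 103. -53.] F [ 0.3  0.  -0.5]
0.0 [ 506. -188.   60.] [0.0127, -0.0001, -0.0078]
4.0 [ 506. -187.   69.] [0.0074, 0.0001, -0.004]
9.0 [ 506. -186.   77.] [0.0077, 0.0001, -0.0034]
13.0 [ 506. -185.   85.] [0.0079, 0.0001, -0.0028]
17.0 [ 507. -183.   94.] [0.0081, 0.0001, -0.0022]
21.0 [ 507. -180.  101.] [0.0082, 0.0001, -0.0016]
26.0 [ 507. -177.  109.] [0.0083, 0.0001, -0.001]
30.0 [ 508. -173.  117.] [0.0084, 0.0, -0.0004]
34.0 [ 508. -168.  124.] [0.0084, 0.0, 0.0003]
39.0 [ 509. -163.  130.] [0.0083, 0.0, 0.0009]
43.0 [ 509. -158.  137.] [0.0082, 0.0, 0.0015]
47.0 [ 510. -152.  143.] [0.0081, 0.0, 0.0021]
52.0 [ 511. -146.  148.] [0.0079, 0.0, 0.0027]
56.0 [ 512. -139.  153.] [0.0077, -0.0, 0.0033]
60.0 [ 512. -132.  158.] [0.0074, -0.0, 0.0039]
64.0 [ 513. -125.  161.] [0.0071, -0.0, 0.0044]
69.0 [ 514. -117.  165.] [0.0068, -0.0, 0.005]
73.0 [ 515. -109.  168.] [0.0064, -0.0, 0.0054]
77.0 [ 516. -101.  170.] [0.006, -0.0, 0.0059]
82.0 [517. -93. 171.] [0.0055, -0.0001, 0.0063]
86.0 [518. -85. 172.] [0.005, -0.0001, 0.0067]
90.0 [519. -76. 172.] [0.0045, -0.0001, 0.0071]
94.0 [520. -68. 172.] [0.0039, -0.0001, 0.0074]
99.0 [521. -60. 171.] [0.0034, -0.0001, 0.0077]
103.0 [522. -51. 170.] [0.0028, -0.0001, 0.0079]
rotfix [0.014 0.006 0.005]
```

View pics/w6.png

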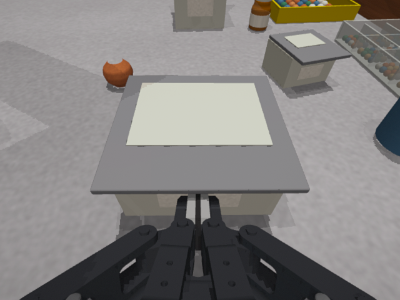

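Fingertips sit under the wide lip's middle (about 197,193); no contact force. Lift.

{"method": "play_rows", "body": {"deltas": [[[0.006,0,-0.0035],[0,0,0],1],[[0.006,0,-0.0035],[0,0,0],1],[[0.006,0,-0.003],[0,0,0],1],[[0.0075,0,-0.0034],[0,0,0],1],[[0.008,0,-0.0028],[0,0,0],1],[[0.008,0,-0.0022],[0,0,0],1],[[0.008,0,-0.0016],[0,0,0],1],[[0.008,0,-0.001],[0,0,0],1]]}}

```text
time: 14.5
tool_pos: [507.2, -177.1, 110.3]
tcp_rot: [178.6, -59.6, 84.0]
ft_force: [0.0, -0.5, -0.6]
finger_gap: 0.3
```

```bash
python3 -c "
from h import *
arc((519.5,-71),112,70,83.4,30,26,34,3)"
```

```text
14.5 [ 507.2 -177.1  110.3] [178.6 -59.6  84. ] [-51.  36.  83.  41. 106. -49.] F [ 0.  -0.5 -0.6]
26.0 [ 507. -176.  110.] [-0.0003, 0.0, 0.001]
30.0 [ 508. -173.  116.] [0.0078, 0.0, -0.0003]
34.0 [ 508. -169.  123.] [0.0078, 0.0, 0.0002]
rotfix [0.015 0.007 0.006]
```

{"method": "play_rows", "body": {"deltas": [[[0.008,0,0],[0,0,0],1],[[0.0084,0,0.0003],[0,0,0],1],[[0.0083,0,0.001],[0,0,0],1],[[0.0082,0,0.0015],[0,0,0],1],[[0.008,0,0.002],[0,0,0],1],[[0.008,0,0.0027],[0,0,0],1],[[0.0077,0,0.0033],[0,0,0],1],[[0.0074,0,0.004],[0,0,0],1]]}}

```text
time: 15.5
tool_pos: [512.5, -129.0, 161.5]
tcp_rot: [178.6, -59.6, 84.0]
ft_force: [0.2, -1.1, -0.4]
finger_gap: -0.1
```

{"method": "play_rows", "body": {"deltas": [[[0.007,0,0.0044],[0,0,0],1],[[0.0068,0,0.005],[0,0,0],1],[[0.0064,0,0.0055],[0,0,0],1],[[0.006,0,0.006],[0,0,0],1],[[0.0055,0,0.0063],[0,0,0],1],[[0.005,0,0.0067],[0,0,0],1]]}}

```text
time: 16.25
tool_pos: [518.7, -78.0, 177.2]
tcp_rot: [178.6, -59.6, 84.1]
ft_force: [0.5, 0.0, -0.3]
finger_gap: 0.2
```

```bash
python3 -c "
from h import *
arc((519.5,-71),112,70,83.4,30,90,103,4)"
```

```text
16.25 [518.7 -78.  177.2] [178.6 -59.6  84.1] [-44.  23.  93.  46. 104. -43.] F [ 0.5  0.  -0.3]
90.0 [519. -76. 172.] [-0.0033, -0.0001, 0.0037]
94.0 [520. -68. 172.] [0.004, -0.0001, 0.0075]
99.0 [521. -60. 171.] [0.0034, -0.0001, 0.0077]
103.0 [522. -51. 170.] [0.0028, -0.0001, 0.008]
rotfix [0.015 0.007 0.006]
```

{"method": "play_rows", "body": {"deltas": [[[0.003,0,0.0075],[0,0,0],1],[[0.003,0,0.0075],[0,0,0],1],[[0.003,0,0.0078],[0,0,0],1],[[0.0025,0,0.008],[0,0,0],1],[[0,0,0],[0,0,0],1],[[0.004,0,-0.015],[0,0,0],1],[[0.005,0,-0.025],[0,0,0],1],[[0.005,0,-0.025],[0,0,0],1]]}}

```text
time: 17.25
tool_pos: [515.2, -92.8, 217.4]
tcp_rot: [178.9, -59.7, 83.9]
ft_force: [-0.0, 0.7, -0.7]
finger_gap: -0.3
```

{"method": "play_rows", "body": {"deltas": [[[0.005,0,-0.035],[0,0,0],1],[[0.005,0,-0.035],[0,0,0],1],[[0.005,0,-0.035],[0,0,0],1],[[0.005,0,-0.035],[0,0,0],1],[[0.01,0,-0.02],[0,0,0],1],[[0,0,0],[0,0,0],1],[[0,0,0],[0,0,0],1]]}}

```text
time: 18.12
tool_pos: [496.3, -226.5, 333.5]
tcp_rot: [178.3, -59.3, 84.0]
ft_force: [0.6, -0.2, -0.8]
finger_gap: 0.1
```

```bash
python3 -c "
from h import *
s=r.sense();print(s['time'],s['tool_pos'],s['ft_force'],s['qd'].round(2))
im=eyes.snapshot('wrist')[:,:,::-1];b=eyes.snapshot('side')[:,:,::-1];t=eyes.snapshot('top')[:,:,::-1]
cv2.imwrite('pics/w7.png',np.hstack([cv2.resize(im,(400,300)),cv2.resize(b,(400,300))]))
T=cv2.imread('pics/top0.png')
cv2.imwrite('pics/top9.png',np.hstack([T[80:370,120:540],t[80:370,120:540]])[:, :800])
C=cam('top')
hs=lambda i:cv2.cvtColor(i,cv2.COLOR_BGR2HSV)
"
```

```text
18.125 [ 496.32604337 -226.51987388  333.4524459 ] [ 0.56056172 -0.18752179 -0.83673213] [-0.46 -0.29 -0.78  0.04  0.26  0.14]
```

View pics/w7.png

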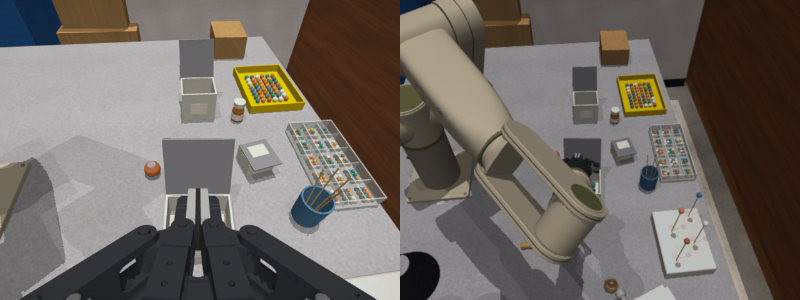

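View pics/top9.png

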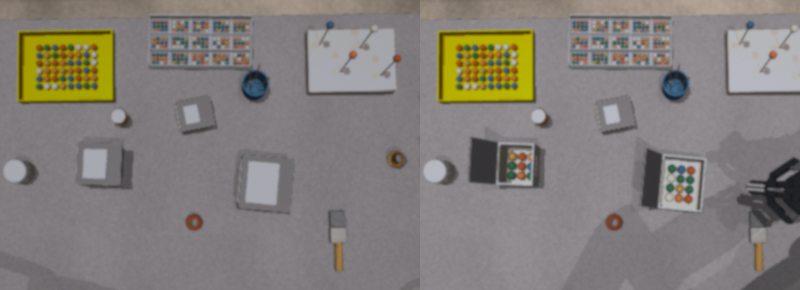

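```bash
python3 -c "
from h import *
print(r.hand_in())"
```

```text
the job is handed in; nothing more can be done
None
```

I pushed both lids open by their front lips with the closed fingertips, tall box first and then the wide one. I went a little past upright, backed out clear, and handed in at about 18 s.

- **Lids:** In the last wrist and top pictures both lids lean back open with the beads visible, and the small box is shut. I didn't measure the lid angles.
- **Boxes and bystanders:** In the top view, the small box, bead ball, brush, glue, cup and tin look unmoved. I compared before and after by eye only. The two opened boxes also look in place, but their lids changed the outlines. The spool was outside my final top crop; it shows in the last side picture, but I didn't compare its position.
- **Forces:** The wrist readings at the end of each move were about 1 N or less, and one reading during the first retreat was about 3 N.
- **Arm:** It finished at z ≈ 333 mm, with no contact force beyond sensor noise.

No check failed. The only disagreement was the tall lip's position: the top and wrist cameras differed by about 5 mm, and I used the wrist view.

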